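Snap the food pan lid shut all round

TASK

Close the lid of the steel food pan: with a fingertip, press down every section of the lid's rim that still stands up until all six have snapped flat. Only press: do not lift the pan, shove it along the counter or lean on it with great force, and leave the tumbler, the jar and the shaker where they stand.

Things in the scene. Friction and masses are not known exactly. Their poses are not given: they have to be found in the camera images.
- pan: Closed steel food pan, full, about 2.7 kg, loose on the steel counter (height 0). 160 mm (its x) by 263 mm (its y, the long way) at the flange; origin at the centre of its underside, z up, yaw within 0.6 rad of 0, so its -x side faces the robot.
- lid_mid (a point): Centre of the sunk grey middle panel of the pan's plastic lid (panel 108 x 211 mm, fixed to the pan, top 98 mm above the counter). Around it runs a white rim of six separate snap sections, two on each long edge and one on each short edge, each with a raised rib along it; outer size 164 x 269 mm. Shut, rib tops are 107 mm and the sections' flat tops 104 mm above the counter.
- near_left_rib (a point): Lid rim section on the robot-side long edge, half towards +y of the pan: white plastic, 130 mm long, 26 wide, 5 thick, hinged along its inner edge. The point is on top of its rib, mid-length, 22 mm outward of the hinge; it moves with the section: 107 mm above the counter when shut, about 9.5 mm higher when standing up. Frame: x outward, y along the rib, z out of the top face.
- near_left (a joint): Angle of the rim section of near_left_rib, rad: 0 = snapped flat, 0.45 = standing up. Starts up. It snaps over: about 5 N down on the rib (8 to 12 N at 20 mm/s) starts it, the resistance fades to nothing near 0.22, below that it snaps to 0 by itself and stays; let go sooner, it springs up again. At 0 it meets a solid stop.
- near_right_rib (a point): Lid rim section on the robot-side long edge, half towards -y of the pan: white plastic, 130 mm long, 26 wide, 5 thick, hinged along its inner edge. The point is on top of its rib, mid-length, 22 mm outward of the hinge; it moves with the section: 107 mm above the counter when shut, about 9.5 mm higher when standing up. Frame: x outward, y along the rib, z out of the top face.
- near_right (a joint): Angle of the rim section of near_right_rib, rad: 0 = snapped flat, 0.45 = standing up. Starts up or already shut. It snaps over: about 5 N down on the rib (8 to 12 N at 20 mm/s) starts it, the resistance fades to nothing near 0.22, below that it snaps to 0 by itself and stays; let go sooner, it springs up again. At 0 it meets a solid stop.
- far_left_rib (a point): Lid rim section on the far long edge, half towards +y of the pan: white plastic, 130 mm long, 26 wide, 5 thick, hinged along its inner edge. The point is on top of its rib, mid-length, 22 mm outward of the hinge; it moves with the section: 107 mm above the counter when shut, about 9.5 mm higher when standing up. Frame: x outward, y along the rib, z out of the top face.
- far_left (a joint): Angle of the rim section of far_left_rib, rad: 0 = snapped flat, 0.45 = standing up. Starts up or already shut. It snaps over: about 5 N down on the rib (8 to 12 N at 20 mm/s) starts it, the resistance fades to nothing near 0.22, below that it snaps to 0 by itself and stays; let go sooner, it springs up again. At 0 it meets a solid stop.
- far_right_rib (a point): Lid rim section on the far long edge, half towards -y of the pan: white plastic, 130 mm long, 26 wide, 5 thick, hinged along its inner edge. The point is on top of its rib, mid-length, 22 mm outward of the hinge; it moves with the section: 107 mm above the counter when shut, about 9.5 mm higher when standing up. Frame: x outward, y along the rib, z out of the top face.
- far_right (a joint): Angle of the rim section of far_right_rib, rad: 0 = snapped flat, 0.45 = standing up. Starts up or already shut. It snaps over: about 5 N down on the rib (8 to 12 N at 20 mm/s) starts it, the resistance fades to nothing near 0.22, below that it snaps to 0 by itself and stays; let go sooner, it springs up again. At 0 it meets a solid stop.
- end_left_rib (a point): Lid rim section on the short edge at the pan's +y end: white plastic, 100 mm long, 26 wide, 5 thick, hinged along its inner edge. The point is on top of its rib, mid-length, 22 mm outward of the hinge; it moves with the section: 107 mm above the counter when shut, about 9.5 mm higher when standing up. Frame: x outward, y along the rib, z out of the top face.
- end_left (a joint): Angle of the rim section of end_left_rib, rad: 0 = snapped flat, 0.45 = standing up. Starts up or already shut. It snaps over: about 5 N down on the rib (8 to 12 N at 20 mm/s) starts it, the resistance fades to nothing near 0.22, below that it snaps to 0 by itself and stays; let go sooner, it springs up again. At 0 it meets a solid stop.
- end_right_rib (a point): Lid rim section on the short edge at the pan's -y end: white plastic, 100 mm long, 26 wide, 5 thick, hinged along its inner edge. The point is on top of its rib, mid-length, 22 mm outward of the hinge; it moves with the section: 107 mm above the counter when shut, about 9.5 mm higher when standing up. Frame: x outward, y along the rib, z out of the top face.
- end_right (a joint): Angle of the rim section of end_right_rib, rad: 0 = snapped flat, 0.45 = standing up. Starts up. It snaps over: about 5 N down on the rib (8 to 12 N at 20 mm/s) starts it, the resistance fades to nothing near 0.22, below that it snaps to 0 by itself and stays; let go sooner, it springs up again. At 0 it meets a solid stop.
- tumbler_mid (a point): Empty glass tumbler, 72 mm wide at the rim, 105 mm tall, standing loose near the pan; to be left alone. The point is on its axis 52 mm above its foot.
- jar_mid (a point): Amber glass jar with steel cap, 68 mm wide, 95 mm tall, standing loose near the pan; to be left alone. The point is on its axis 47 mm above its foot.
- shaker_mid (a point): Steel shaker with a stepped top, 64 mm wide, 94 mm tall, standing loose near the pan; to be left alone. The point is on its axis 47 mm above its foot.

How it is judged (in metres and radians):
At the end, for the whole second after the job is handed in: All six rim sections are snapped flat (each below 0.08 rad); the pan stands level (within 0.05 rad), still, and within 30 mm of where it was; the tumbler, jar and shaker are within 30 mm of where they were (value of joint each of near_left, near_right, far_left, far_right, end_left, end_right below 0.08 rad and distance of each of pan, tumbler_mid, jar_mid, shaker_mid from where it was at the start of the episode below 0.03 m and angle between pan's own z axis and vertical below 0.05 rad and linear speed of pan below 0.02 m/s); the robot touches nothing.
It fails at once if the pan is lifted (underside more than 15 mm above the counter) or tipped by more than 0.15 rad (height (world z) of pan above 0.015 m or angle between pan's own z axis and vertical above 0.15 rad).
It fails at once if the pan is shoved or carried more than 30 mm (distance of pan from where it was at the start of the episode above 0.03 m).
It fails at once if the robot leans on the pan and its lid with more than 80 N (contact force between any of the arm, the fingers and pan above 80 N).
It fails at once if the tumbler, jar or shaker is moved more than 30 mm, knocked over or picked up (distance of any of tumbler_mid, jar_mid, shaker_mid from where it was at the start of the episode above 0.03 m).
It also fails if it takes over 58 s, if anything falls off the work surface, if the arm or the gripper's body presses on something with over 40 N, if the wrist force passes 120 N, or if a joint passes its speed limit or range.

ROBOT

A 7-joint arm with a two-finger parallel gripper is mounted at the origin on the work surface. World frame = base frame: x ahead of the robot, y to its left, z up, the work surface at z = 0. Lengths are in m, angles in degrees, forces in N, time in s.
With the tool pointing down it reaches from about 0.4 to 0.875 m from the base axis. Payload 6.5 kg.
Tool frame: the origin (TCP) lies between the finger pads; the fingertips stand 8 mm ahead of it and the grasp point (between the pads) lies 11 mm behind it (manip.tips_ahead is the z of the fingertips in the tool frame, in m); z points along the fingers, y is the line along which they close (so a half turn about z gives the same grasp; the last joint's range is limited). The gripper opens to 88 mm and grips with 3 to 60 N. Pads are 18 mm wide; open, the fingers measure 123 mm over their backs; the gripper's body (75 mm by 187 mm) begins 45 mm behind the grasp point.
Start: joints at [-72.605, 30.733, -0.252, 88.115, 0.149, 61.152, -4.079], TCP at [0.235, 0.606, 0.247] pointing down, gripper open.
Joint ranges: [-154.64, 154.64], [-21.42, 123.67], [-72.66, 72.17], [13.99, 137.28], [-74.86, 254.86], [10.95, 109.41], [-158.01, 158.01]. Speed limits (degrees/s): [136.94, 136.94, 180, 180, 180, 180, 180].

INTERFACE

Orientations are given as a 3x3 rotation matrix whose columns are the frame's x, y, z axes.
In Python, from workcell import manip gives the robot as it stands.
- The arm moves only by the tool arm_command, never from a script. Its arguments are lists of equal length, an entry for each row: "linear": the shift along the tool's x, y, z in units of 500 mm (1.0 is 500 mm), a list of three; "rotation": the turn, a rotation vector about the tool's x, y, z in units of 180 degrees (1.0 is 180 degrees), a list of three. A call has 1 to 10 rows; each row is the pose to reach, as a shift and turn from the pose commanded when the call began, along the tool's axes at that moment, turning the shorter way round; what a row does not reach only later rows make up. A row lasts 1/8 s, in which the tool goes at most 62.5 mm and 10.7 degrees, less where a joint would pass 70% of its speed; a pose out of reach is approached as far as the arm can. A call with a number of a shift or a turn outside -1 to 1 is refused whole. A call with a gripper value outside its range is refused whole. "claw" is the closure, from -1 (fully open) to 1 (shut), so that 0 is half open, set as the call begins (left out, the last holds). The fingers move at their own pace and stop on an object; "force" is the grip in N (left out, the last holds). Time passes only in rows, so rows that repeat a pose let the fingers close. It gives the time, the measured TCP pose, the force, the opening and the grip force at its end, in the units of the state.
- manip.get_state(): the state, without advancing time (a new reading comes with each control period).
- manip.capture(name): name is "scene" or "top"; returns a dict with "color" (400x640x3 uint8, red, green, blue), "mtx" (3x3 intrinsics, pixels), "k1" (the pictures are not rectified: a ray, as slopes to the right and down, at radius r is drawn at 1 + k1 r^2 times it, then the intrinsics apply), "R" (3x3) and "t" (3): a world point X has camera coordinates R X + t. Camera axes: x right, y down, z forward; pixel columns grow to the right and rows downward; lengths in m; the calibration is good to about 2 mm. A picture is of the moment at which its call begins. There is no depth.
- manip.close_job(): hands the job in; it is judged then, once.
The state is a dict: "time_s": time; "joint_pos": joint angles; "joint_velocities": joint speeds; "tau": joint torques, N m; "ee_pos": TCP position; "orientation": TCP orientation; "ft_force": force on the tool from outside, world axes, zero at the start; "moment": the same for the moment, N m; "width": opening from 0.0 (shut) to 1.0 (fully open); "grasp_force": force on a finger pad.
Only numpy, scipy, OpenCV 4.12 (cv2) and the standard library are available. Lean on these libraries where they do the work, as an engineer would, in place of code of your own. Each camera call takes 0.05 s, during which the arm holds its last target. There are 200 camera calls.

## Working session

There is one attempt and no reset: what is moved stays moved. The work goes in short steps, Python scripts to look and compute and a tool call to move; the robot and the scene stay as the last step left them, time stands still between calls to the robot, and variables do not carry over. Pictures are saved under pics/ and viewed, at most 10 in all, crops included, and the job is handed in when it is done.

Besides the shell and the picture viewer there is one more tool, called after "Request:" by a JSON object that holds its "op" and its "data". arm_command: Moves the arm, as the interface text tells. Its arguments: {"type":"object","properties":{"linear":{"type":"array"},"rotation":{"type":"array"},"claw":{"type":"number"},"force":{"type":"number"}},"required":["linear","rotation"]}

```bash
mkdir -p pics
python3 - <<'E'
from workcell import manip
import cv2,pickle
d={}
for n in("scene","top"):
    c=manip.capture(n);d[n]=c;cv2.imwrite(f"pics/{n}0.png",c["color"][...,::-1]);print(n,c["mtx"].tolist(),c["k1"],(-c["R"].T@c["t"]).tolist(),c["R"].tolist())
pickle.dump(d,open("cap0.pkl","wb"))
s=manip.get_state();print(s["ee_pos"],s["orientation"],s["time_s"],manip.tips_ahead,s["width"])
E
```

```text
scene [[361.0005387841139, 0.0, 326.1544072819719], [0.0, 361.0005387841139, 202.7762346747394], [0.0, 0.0, 1.0]] -0.0320165574258887 [1.0879369150546938, 0.4775904671129406, 0.514887198816891] [[-0.6838034180718793, 0.7294826776495803, -0.016367908919991937], [0.4061884683936009, 0.361926926572875, -0.8390588942175473], [-0.6061549418896747, -0.580399795684588, -0.5437943210369279]]
top [[466.3015577854193, 0.0, 322.1595724126384], [0.0, 466.3015577854193, 205.56707676868558], [0.0, 0.0, 1.0]] -0.0811681646407982 [0.5270156333150681, 0.02543153966380272, 1.2721207558164882] [[-0.0060176833562651175, -0.9999805455792421, -0.0016419348541961852], [-0.9975539906542336, 0.006117414236154845, -0.06963198239944617], [0.06964067214521426, 0.001218895444648761, -0.9975713964810027]]
[0.23472906 0.60559045 0.24594692] [[-9.32426021e-01  3.61360642e-01 -4.48825666e-04]
 [ 3.61360910e-01  9.32424981e-01 -1.39580357e-03]
 [-8.58922104e-05 -1.46367162e-03 -9.99998925e-01]] 0.1 0.008 1.0012084517881896
```

View pics/scene0.png

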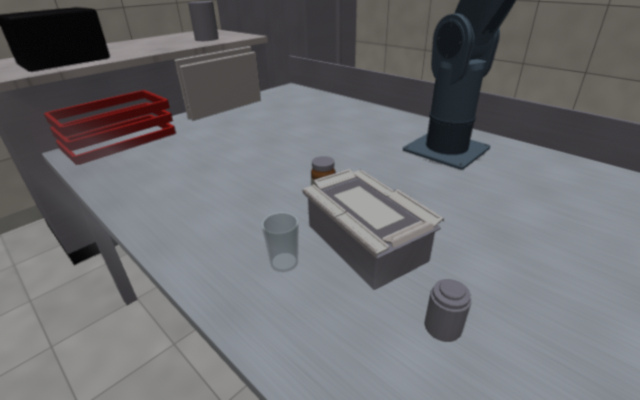

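View pics/top0.png

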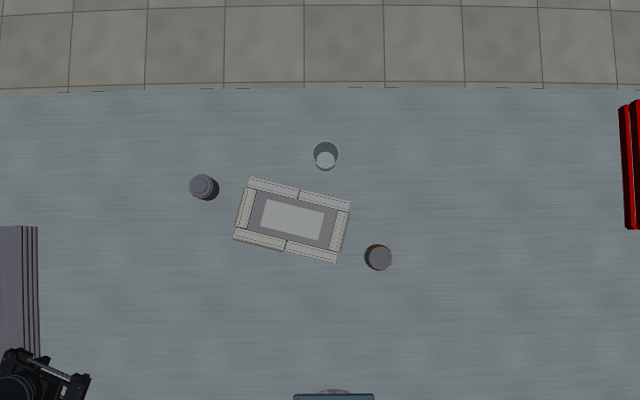

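The scene view shows the pan at about (370,225), with the tumbler at (282,240), the jar at (322,170) and the shaker at (447,310). In the top view (up = +x, left = +y) the lid corners are at roughly (250,178), (350,203), (336,262) and (234,238). The tumbler is at (326,156), the jar at (378,257) and the shaker at (203,187). I'll enlarge both.

Run:
```python
import cv2,pickle
d=pickle.load(open("cap0.pkl","rb"))
a=d["top"]["color"][165:275,220:365,::-1];cv2.imwrite("pics/topc.png",cv2.resize(a,None,fx=5.4,fy=5.4,interpolation=cv2.INTER_CUBIC))
a=d["scene"]["color"][160:260,295:450,::-1];cv2.imwrite("pics/scenec.png",cv2.resize(a,None,fx=5,fy=5,interpolation=cv2.INTER_CUBIC))
```

```text
(no output)
```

View pics/topc.png

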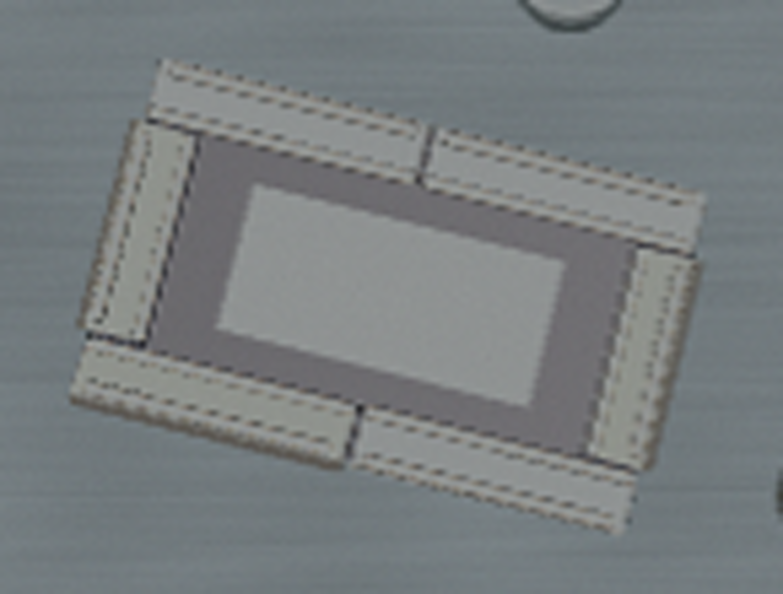

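View pics/scenec.png

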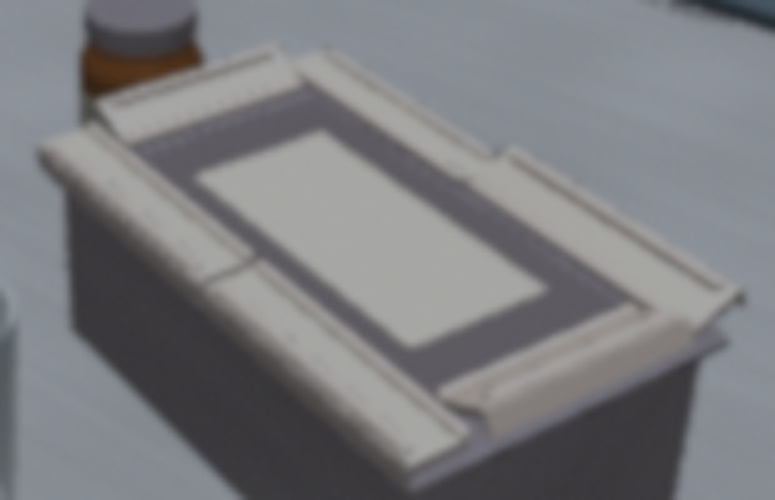

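The crops show three sections standing up: near_left (bottom-left) and both ends, each with an edge step visible. far_left, far_right and near_right look flat. The panel corners in the top crop are about (200,135), (637,247), (585,455) and (150,345).

```bash
cat > h.py <<'E'
import numpy as np,cv2
from scipy.optimize import least_squares
def ray(c,px,z):
    K=c["mtx"];p=cv2.undistortPoints(np.array(px,float).reshape(-1,1,2),K,np.array([c["k1"],0,0,0,0.]))[:,0]
    d=np.c_[p,np.ones(len(p))]@c["R"]; o=-c["R"].T@c["t"]
    return o+d*((z-o[2])/d[:,2])[:,None]
def fit(P,L):
    f=lambda q:(np.c_[np.cos(q[2])*L[:,0]-np.sin(q[2])*L[:,1]+q[0],np.sin(q[2])*L[:,0]+np.cos(q[2])*L[:,1]+q[1]]-P[:,:2]).ravel()
    return least_squares(f,[*P[:,:2].mean(0),-.25])
E
python3 - <<'E'
from h import *;import pickle
from workcell import manip
d=pickle.load(open("cap0.pkl","rb"))
px=(np.array([(200,135),(637,247),(585,455),(150,345)])+.5)/5.4-.5+[220,165]
P=ray(d["top"],px,.098);L=np.array([(54,105.5),(54,-105.5),(-54,-105.5),(-54,105.5)])/1e3
r=fit(P,L);x,y,a=r.x;print("pan top",r.x,(r.fun*1e3).round(1))
# scene panel corners cross-check: predicted pixel in scene crop
c=d["scene"];Rz=np.array([[np.cos(a),-np.sin(a)],[np.sin(a),np.cos(a)]])
W=np.c_[L@Rz.T+[x,y],[.098]*4]
q,_=cv2.projectPoints(W,cv2.Rodrigues(c["R"])[0],c["t"],c["mtx"],np.array([c["k1"],0,0,0,0.]));print("scene crop pred",((q[:,0]-[295,160])*5).round())
for n,l in dict(nl=(-.077,.067),el=(0,.1295),er=(0,-.1295)).items(): print(n,(Rz@l+[x,y]).round(4))
for n,p,z in(("tumbler",(326,156),.105),("jar",(378,257),.095),("shaker",(203,187),.094)):print(n,ray(d["top"],[p],z)[0].round(3))
s=manip.get_state();print("tool yaw of y-axis",np.degrees(np.arctan2(*s["orientation"][[1,0],1])),"pan y yaw",90+np.degrees(a))
E
```

```text
pan top [ 0.57487535  0.10242902 -0.25216024] [ 2.9 -1.6  4.2 -1.3 -3.7  0.7 -3.3  2.2]
scene crop pred [[417. 405.]
 [115. 156.]
 [310.  91.]
 [632. 308.]]
nl [0.517  0.1865]
el [0.6072 0.2278]
er [ 0.5426 -0.023 ]
tumbler [0.734 0.016 0.105]
jar [ 0.479 -0.113  0.095]
shaker [0.659 0.331 0.094]
tool yaw of y-axis 68.81619499005012 pan y yaw 75.55228239215974
```

Request:
{"op": "arm_command", "data": {"linear": [[-0.09, -0.063, 0], [-0.18, -0.126, 0], [-0.275, -0.19, 0], [-0.37, -0.256, 0], [-0.46, -0.32, 0.02], [-0.55, -0.385, 0.05], [-0.64, -0.45, 0.09], [-0.73, -0.51, 0.13], [-0.8, -0.56, 0.16], [-0.829, -0.578, 0.18]], "rotation": [[0, 0, -0.01], [0, 0, -0.02], [0, 0, -0.03], [0, 0, -0.037], [0, 0, -0.037], [0, 0, -0.037], [0, 0, -0.037], [0, 0, -0.037], [0, 0, -0.037], [0, 0, -0.037]], "claw": 1, "force": 20}}

```text
time_s: 1.35
ee_pos: [0.5178, 0.1839, 0.1558]
orientation: [[-0.967, 0.255, -0.001], [0.255, 0.967, -0.001], [0.0, -0.002, -1.0]]
ft_force: [-0.3, 0.8, -0.6]
width: 0.004
grasp_force: 0.0
```

```bash
cat > st.py <<'E'
from h import *
from workcell import manip
s=manip.get_state();p=s["ee_pos"];R=s["orientation"]
print(round(s["time_s"],2),p.round(4),"F",np.round(s["ft_force"],2),"w",round(s["width"],3),"tip z",round(p[2]-.008,4))
for n,q in dict(nl=(.517,.1865),el=(.6072,.2278),er=(.5426,-.023)).items():
    print(n,"tool shift units",((R.T@(np.array([*q,p[2]])-p))/.5).round(4))
print("yaw y",np.degrees(np.arctan2(R[1,1],R[0,1])))
E
python3 st.py
```

```text
1.35 [0.5178 0.1839 0.1558] F [-0.31  0.82 -0.57] w 0.004 tip z 0.1478
nl tool shift units [ 0.0028  0.0047 -0.    ]
el tool shift units [-0.1506  0.1305 -0.0003]
er tool shift units [-0.1534 -0.3875  0.0006]
yaw y 75.25403363838196
```

Request:
{"op": "arm_command", "data": {"linear": [[0.001, 0.003, 0.03], [0.001, 0.003, 0.052], [0.001, 0.003, 0.056], [0.001, 0.003, 0.06], [0.001, 0.003, 0.064], [0.001, 0.003, 0.068], [0.001, 0.003, 0.072], [0.001, 0.003, 0.076], [0.001, 0.003, 0.079], [0.001, 0.003, 0.079]], "rotation": [[0, 0, 0], [0, 0, 0], [0, 0, 0], [0, 0, 0], [0, 0, 0], [0, 0, 0], [0, 0, 0], [0, 0, 0], [0, 0, 0], [0, 0, 0]]}}

```text
time_s: 2.6
ee_pos: [0.5169, 0.1881, 0.117]
orientation: [[-0.968, 0.251, -0.0], [0.251, 0.968, -0.0], [-0.0, -0.0, -1.0]]
ft_force: [-0.0, -0.1, 0.7]
width: 0.002
grasp_force: 0.0
```

```bash
python3 st.py
python3 - <<'E'
from workcell import manip
import cv2
c=manip.capture("scene")["color"][130:260,295:450,::-1];cv2.imwrite("pics/s1.png",cv2.resize(c,None,fx=4.5,fy=4.5,interpolation=cv2.INTER_CUBIC))
E
```

```text
2.6 [0.5169 0.1881 0.117 ] F [-0.03 -0.1   0.73] w 0.002 tip z 0.109
nl tool shift units [-0.0009 -0.0031  0.    ]
el tool shift units [-0.1548  0.1221 -0.    ]
er tool shift units [-1.557e-01 -3.958e-01  1.000e-04]
yaw y 75.45751876661018
```

View pics/s1.png

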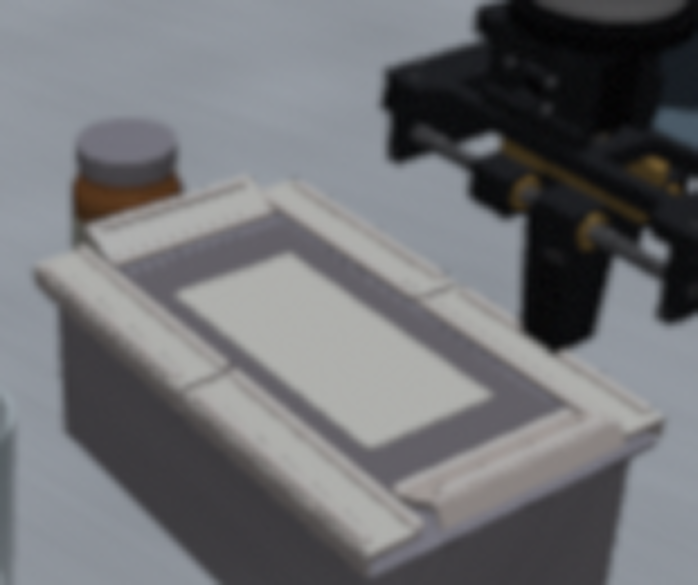

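The view shows near_left now lying flush with near_right (ribs in line at about (440,285)); both ends are still up. Next is end_left.

Request:
{"op": "arm_command", "data": {"linear": [[0, 0, -0.05], [-0.05, 0.04, -0.05], [-0.11, 0.085, -0.05], [-0.155, 0.122, -0.05], [-0.155, 0.122, -0.035], [-0.155, 0.122, -0.022], [-0.155, 0.122, -0.017], [-0.155, 0.122, -0.012], [-0.155, 0.122, -0.006], [-0.155, 0.122, 0]], "rotation": [[0, 0, 0], [0, 0, 0], [0, 0, 0], [0, 0, 0], [0, 0, 0], [0, 0, 0], [0, 0, 0], [0, 0, 0], [0, 0, 0], [0, 0, 0]]}}

```text
time_s: 3.9
ee_pos: [0.6075, 0.2279, 0.1171]
orientation: [[-0.968, 0.251, 0.001], [0.251, 0.968, -0.0], [-0.001, 0.0, -1.0]]
ft_force: [0.1, 0.7, -0.1]
width: 0.003
grasp_force: 0.0
```

Request:
{"op": "arm_command", "data": {"linear": [[0, 0, 0.001], [0, 0, 0.001], [0, 0, -0.025], [0, 0, -0.05], [0, 0, -0.05]], "rotation": [[0, 0, 0], [0, 0, 0], [0, 0, 0], [0, 0, 0], [0, 0, 0]]}}

```text
time_s: 4.53
ee_pos: [0.6083, 0.2283, 0.1442]
orientation: [[-0.968, 0.251, 0.003], [0.251, 0.968, 0.001], [-0.003, 0.002, -1.0]]
ft_force: [-0.2, 0.7, -0.3]
width: 0.005
grasp_force: 0.0
```

```bash
python3 st.py
```

```text
4.53 [0.6083 0.2283 0.1442] F [-0.22  0.65 -0.26] w 0.005 tip z 0.1362
nl tool shift units [ 0.1558 -0.1268 -0.0007]
el tool shift units [ 0.0019 -0.0016 -0.    ]
er tool shift units [ 0.0011 -0.5196 -0.001 ]
yaw y 75.46808191968138
```

Request:
{"op": "arm_command", "data": {"linear": [[0, -0.1, 0], [0, -0.2, 0], [0, -0.31, 0], [0, -0.42, 0], [0, -0.5, 0], [0, -0.519, 0], [0, -0.519, 0], [0, -0.519, 0.015], [0, -0.519, 0.028]], "rotation": [[0, 0, 0], [0, 0, 0], [0, 0, 0], [0, 0, 0], [0, 0, 0], [0, 0, 0], [0, 0, 0], [0, 0, 0], [0, 0, 0]]}}

```text
time_s: 5.65
ee_pos: [0.5423, -0.0215, 0.1275]
orientation: [[-0.969, 0.248, -0.0], [0.248, 0.969, 0.001], [0.0, 0.001, -1.0]]
ft_force: [0.7, -0.1, 0.6]
width: 0.008
grasp_force: 0.0
```

Request:
{"op": "arm_command", "data": {"linear": [[0, 0, 0.005], [0, 0, 0.01], [0, 0, 0.015], [0, 0, 0.02], [0, 0, 0.023], [0, 0, 0.023], [0, 0, -0.05], [0, 0, -0.15], [0, 0, -0.2], [0, 0, -0.2]], "rotation": [[0, 0, 0], [0, 0, 0], [0, 0, 0], [0, 0, 0], [0, 0, 0], [0, 0, 0], [0, 0, 0], [0, 0, 0], [0, 0, 0], [0, 0, 0]]}}

```text
time_s: 6.9
ee_pos: [0.5435, -0.0232, 0.2302]
orientation: [[-0.968, 0.251, 0.004], [0.251, 0.968, 0.0], [-0.004, 0.001, -1.0]]
ft_force: [-0.6, 0.1, -0.3]
width: 0.005
grasp_force: 0.0
```

Request:
{"op": "arm_command", "data": {"linear": [[0.1, 0.05, 0], [0.2, 0.1, 0], [0.25, 0.2, 0], [0.25, 0.3, 0], [0.25, 0.4, 0], [0.25, 0.5, 0], [0.25, 0.6, 0], [0.25, 0.6, 0]], "rotation": [[0, 0, 0], [0, 0, 0], [0, 0, 0], [0, 0, 0], [0, 0, 0], [0, 0, 0], [0, 0, 0], [0, 0, 0]]}}

```text
time_s: 7.9
ee_pos: [0.4951, 0.3027, 0.2264]
orientation: [[-0.969, 0.245, -0.002], [0.245, 0.969, 0.001], [0.002, 0.001, -1.0]]
ft_force: [0.1, -0.3, -1.1]
width: 0.001
grasp_force: 0.0
```

```bash
python3 st.py
python3 - <<'E'
from workcell import manip
import cv2,numpy as np
f=lambda a:cv2.resize(a[...,::-1],(700,290),interpolation=cv2.INTER_CUBIC)
s=manip.capture("scene")["color"];t=manip.capture("top")["color"]
a=cv2.resize(s[165:275,295:455,::-1],(396,272)) if 0 else cv2.resize(s[165:255,295:445,::-1],None,fx=4,fy=4,interpolation=cv2.INTER_CUBIC)[:,:600]
b=cv2.resize(t[135:275,185:400,::-1],None,fx=2.8,fy=1.6,interpolation=cv2.INTER_CUBIC)[:,:600]
cv2.imwrite("pics/fin.png",np.vstack([a,b]))
E
```

```text
7.9 [0.4951 0.3027 0.2264] F [ 0.13 -0.33 -1.08] w 0.001 tip z 0.2184
nl tool shift units [-0.0995 -0.2146 -0.0004]
el tool shift units [-0.2541 -0.0903 -0.0006]
er tool shift units [-0.2519 -0.6083 -0.001 ]
yaw y 75.80176436339931
```

View pics/fin.png

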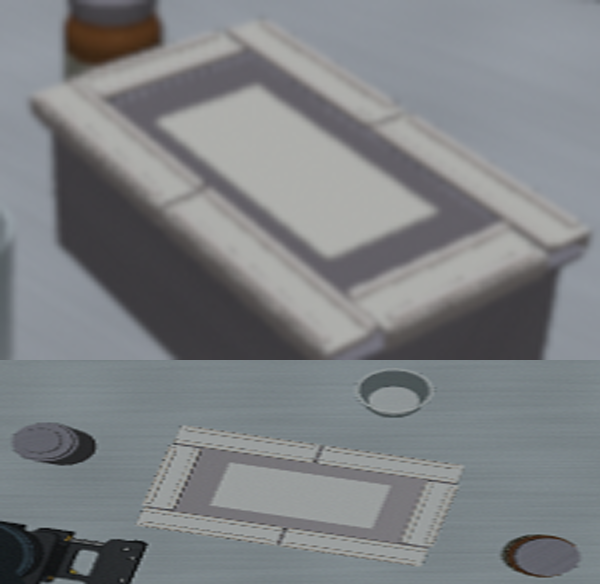

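The picture shows all six sections flush and meeting at the corners: (235,35), (95,85), (370,320) and (560,240) in the upper crop. The pan and the three vessels are where they were, and the gripper is clear at the lower left.

```bash
python3 -c "
from workcell import manip
print(manip.close_job())"
```

```text
the job is handed in; nothing more can be done
None
```

I pressed near_left, end_left and end_right flat; in the final pictures all six rim sections look shut and the pan, tumbler, jar and shaker look unmoved, and the job is handed in (no verdict came back).

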